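# Clamp the round window: last pair of wing nuts, crosswise

### The arm

A 7-joint arm with a two-finger parallel gripper is mounted at the origin on the work surface. World frame = base frame: x ahead of the robot, y to its left, z up, the work surface at z = 0. Lengths are in mm, angles in degrees, forces in N, time in s.
With the tool pointing down it reaches from about 350 to 775 mm from the base axis. Payload 3.1 kg.
Tool frame: the origin (TCP) lies midway between the tips of the shut fingers; the grasp point (between the pads) lies 19 mm behind it; z points along the fingers, y is the line along which they close (so a half turn about z gives the same grasp; the last joint's range is limited). The gripper opens to 85 mm and grips with 20 to 120 N. Pads are 22 mm wide; open, the fingers measure 114 mm over their backs; the gripper's body (76 mm by 85 mm) begins 54 mm behind the grasp point. The pads swing forward as they close: fully open they stand 13 mm farther back than shut.
Start: joints at [-74.238, 17.813, 0.802, 86.603, -0.252, 75.585, -1.558], TCP at [171.313, 522.656, 231.304] pointing down, gripper open.
Joint ranges: [-154.91, 154.91], [-16.99, 109.72], [-72.82, 74.43], [7.12, 147.25], [-82.49, 262.49], [11.32, 116.49], [-174.64, 174.64]. Speed limits (degrees/s): [159.86, 159.86, 180, 180, 180, 180, 180].

### API

Orientations are given as [roll, pitch, yaw] about the fixed x, y, z axes, in that order (R = Rz(yaw) Ry(pitch) Rx(roll)).
In Python, from cell import manip, viewer gives the robot as it stands.
- The arm moves only by the tool drive_tool, never from a script. Its argument "moves" is a list of rows, each an object with "rotation": the turn, a rotation vector about the tool's x, y, z each as a share of 8 degrees, from -1 to 1, a list of three; "linear": the shift along the tool's x, y, z each as a share of 0.15 m, from -1 to 1, a list of three; "jaw": the closure, from -1 (fully open) to 1 (shut). A call has 1 to 20 rows; each row shifts and turns the commanded pose from where the row before left it, along the tool's axes as they then stand; what a row does not reach is not made up. A row lasts 1/10 s, in which the tool goes at most 50 mm and 8.59 degrees, less where a joint would pass 70% of its speed; a pose out of reach is approached as far as the arm can. A call with a number of a shift or a turn outside -1 to 1 is refused whole. A call with a gripper value outside its range is refused whole. The fingers move at their own pace and stop on an object; "force" is the grip in N (left out, the last holds). Time passes only in rows, so rows that do not move let the fingers close. It gives the time, the measured TCP pose, the force, the opening and the grip force at its end, in the units of the state.
- manip.read_state(): the state, without advancing time (a new reading comes with each control period).
- viewer.camera(name): name is "side" or "top"; returns the picture (420x560x3 uint8, red, green, blue); there is no depth.
- viewer.camera_model(name): a dict with "fx", "fy", "cx", "cy" (pixels), "extrinsics" (4x4, takes a point from world to camera coordinates). Camera axes: x right, y up, looking along -z (the intrinsics and any distortion apply to the point x, -y, -z); pixel columns grow to the right and rows downward; lengths in mm; the calibration is good to about 2 mm. A picture is of the moment at which its call begins. camera_model takes no time and is no camera call.
- manip.sign_off(): hands the job in; it is judged then, once.
The state is a dict: "clock": time; "joint_pos": joint angles; "qvel": joint speeds; "joint_torque": joint torques, N m; "tcp_pos": TCP position; "tcp_rot": TCP orientation; "ft_force": force on the tool from outside, world axes, zero at the start; "torque": the same for the moment, N m; "finger_gap": finger opening in mm; "finger_force": force on a finger pad.
Only numpy, scipy, OpenCV 4.12 (cv2) and the standard library are available. Lean on these libraries where they do the work, as an engineer would, in place of code of your own. Each camera call takes 0.05 s, during which the arm holds its last target. There are 200 camera calls.

### The job

On the round window frame one opposite pair of wing nuts is already home, wings along the rim; the other pair is loose. With the slotted key, and without the gripper itself touching the frame, tighten the loose pair clockwise in two crosswise passes: turn each about half-way (wings diagonal) and lift the key right off both, then turn each fully home, wings along the rim like the finished pair. Finally stand the key upright in the middle of the open wooden box it came from.

Things in the scene. Friction and masses are not known exactly. Their poses are not given: they have to be found in the camera images.
- frame: Round window frame, fixed: disc 250 mm across, pane under a clamp ring, ring top 36 mm above the bench. Origin: centre of its underside, z up. Four brass wing nuts on the ring, axes 85 mm from the centre: loose pair on frame +x (nut_a) and -x (nut_c), finished rigid pair on +y and -y. Wings: an upright blade 56 mm long, 8 mm thick, centred on its axis, 38 to 58 mm above the bench.
- nut_a (a joint): Turn (rad) of the loose wing nut on frame +x about the vertical, growing clockwise seen from above (tightening). 0: blade along the spoke (frame x); 0.78: diagonal; 1.57: along the rim (frame y) like the finished nuts; hard stop at 1.6. Starts between 0 and 0.3, stays where left, turns against a steady 0.12 N m, never rises or sinks.
- nut_c (a joint): The same for the loose wing nut on frame -x, opposite nut_a: same zero, directions and behaviour.
- key_grip (a point): Centre of the slotted key's dark wooden handle. Key: upright, 112 mm tall, 0.35 kg. Handle 70 mm long (key x), 24 mm thick (key y, grip across this), 36 mm tall, its centre 94 mm above the foot's end. Foot: steel fork 50 (x) by 34 mm (y), slot along x (parallel to the handle) 20 mm wide, 24 mm deep, open below: 6 mm play either side of a blade, so it turns about 0.24 rad before it bears.
- holder: The key's open wooden box, fixed: 90 mm square outside, inside 78 mm square, 42 mm high, floor 6 mm above the bench. Origin: centre of its underside. The key stands loose on its floor, slot down. A like box on the other side of the frame holds a round-headed tamper, not used.
Mind the look-alikes: they are no part of the job. What is shaped like the part that bears key_grip but blue or purple is not meant.

How it is judged:
By the outcome, as a careful person would: the job done as asked, in the order asked, and still so for the second after the job is handed in, with the robot touching nothing.
It also fails if it takes over 61 s, if anything falls off the work surface, if the arm or the gripper's body presses on something with over 40 N, if the wrist force passes 120 N, or if a joint passes its speed limit or range.

## Working session

There is one attempt and no reset: what is moved stays moved. The work goes in short steps, Python scripts to look and compute and a tool call to move; the robot and the scene stay as the last step left them, time stands still between calls to the robot, and variables do not carry over. Pictures are saved under pics/ and viewed, at most 10 in all, crops included, and the job is handed in when it is done.

Besides the shell and the picture viewer there is one more tool, called by a JSON object that holds its "api" and its "payload", one argument or row to a line. drive_tool: Moves the arm, as the interface text tells. Its arguments: {"type":"object","properties":{"moves":{"type":"array","items":{"type":"object","properties":{"rotation":{"type":"array","items":{"type":"number","minimum":-1,"maximum":1}},"linear":{"type":"array","items":{"type":"number","minimum":-1,"maximum":1}},"jaw":{"type":"number"}}}},"force":{"type":"number"}},"required":["moves"]}

```bash
mkdir -p pics; cat > h.py <<'E'
import numpy as np, cv2
from cell import manip, viewer
def snap(n,f):
    im=viewer.camera(n); cv2.imwrite(f,im[:,:,::-1]); return im
def ray(n,u,v):
    m=viewer.camera_model(n); E=np.array(m['extrinsics']); R=E[:3,:3]; t=E[:3,3]
    d=np.array([(u-m['cx'])/m['fx'],-(v-m['cy'])/m['fy'],-1.])
    return -R.T@t, R.T@d
def onz(n,u,v,z):
    o,d=ray(n,u,v); return o+d*(z-o[2])/d[2]
def proj(n,p):
    m=viewer.camera_model(n); E=np.array(m['extrinsics']); c=E[:3,:3]@np.array(p,float)+E[:3,3]
    return m['cx']+m['fx']*c[0]/-c[2], m['cy']+m['fy']*-c[1]/-c[2]
E
python3 - <<'E'
from h import *
a=snap('top','pics/t0.png');b=snap('side','pics/s0.png')
for n in('top','side'):
    m=viewer.camera_model(n);print(m.keys(),m['fx'],ray(n,280,210))
s=manip.read_state();print(s)
E
```

```text
dict_keys(['fx', 'fy', 'cx', 'cy', 'extrinsics']) 406.7802819019283 (array([ 524.76735455,   39.71564298, 1117.43708897]), array([ 0.04705452,  0.0281307 , -0.99853575]))
dict_keys(['fx', 'fy', 'cx', 'cy', 'extrinsics']) 414.99869278367345 (array([ 352.52472834, -665.1387006 ,  762.8769655 ]), array([ 0.21754408,  0.69955098, -0.68078865]))
{'clock': 0.1, 'joint_pos': array([-74.23686444,  17.85975594,   0.80249234,  86.68174021,
        -0.25064046,  75.58340468,  -1.5593416 ]), 'qvel': array([ 0.09671801, -0.10871485, -0.01503953, -0.19032062, -0.01657995,
        0.18396252, -0.07228785]), 'joint_torque': array([ 1.08227461e-03, -3.80850434e+01,  1.46882865e-01, -2.31241357e+01,
        1.23672344e-02,  8.11788195e-03,  3.17087391e-06]), 'tcp_pos': array([171.15233236, 522.01898045, 230.29961206]), 'tcp_rot': array([-1.79877017e+02,  6.84341100e-03,  1.61850778e+02]), 'ft_force': array([-0.43187858, -0.38466517, -0.26815322]), 'torque': array([-0.01014854, -0.00314669,  0.04603821]), 'finger_force': 0.0, 'finger_gap': 85.0966082774067}
```

View pics/t0.png

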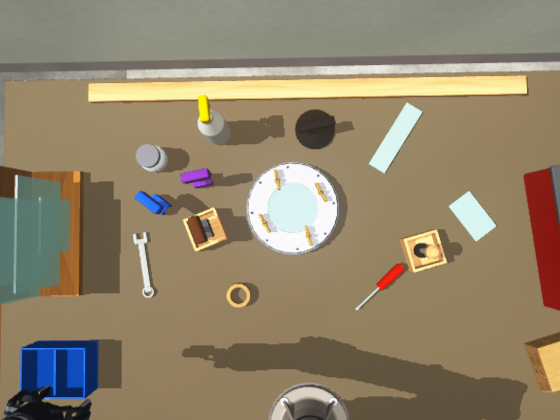

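View pics/s0.png

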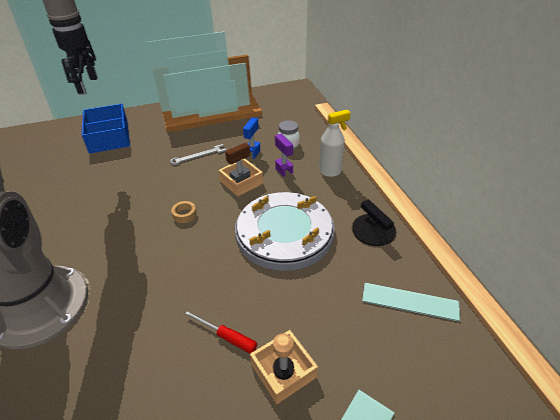

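The top view shows the frame at about (292,208). The loose nuts are at about (277,180) and (309,235), with their blades along the spoke. The finished ones are at (321,191) and (264,223).

Key candidates are the brown-handled one in the box at (200,230), the blue one at (152,203) and the purple one at (196,178). Only the brown one has a dark wooden handle and stands in the wooden box, so I'll confirm it in an enlarged crop and measure.

```bash
cat > m.py <<'E'
from h import *
def brass(im):
    h=cv2.cvtColor(im,cv2.COLOR_RGB2HSV); return cv2.inRange(h,(12,110,90),(28,255,255))
def comps(mask,roi,amin):
    x0,y0,x1,y1=roi; k=np.zeros_like(mask);k[y0:y1,x0:x1]=mask[y0:y1,x0:x1]
    return [c for c in cv2.findContours(k,cv2.RETR_EXTERNAL,cv2.CHAIN_APPROX_NONE)[0] if cv2.contourArea(c)>=amin]
def blade(c,n='top',z=58):
    m=np.zeros((420,560),np.uint8);cv2.drawContours(m,[c],-1,255,-1)
    v,u=np.nonzero(m);P=np.array([onz(n,a,b,z)[:2] for a,b in zip(u,v)])
    q=P.mean(0);w,V=np.linalg.eigh(np.cov((P-q).T));d=V[:,1]
    return q,np.degrees(np.arctan2(d[1],d[0]))%180,np.sqrt(12*w[1]),np.sqrt(12*w[0])
E
python3 - <<'E'
from m import *
im=cv2.imread('pics/t0.png')[:,:,::-1].copy(); sd=cv2.imread('pics/s0.png')[:,:,::-1].copy()
for c in comps(brass(im),(245,165,340,250),12): print('brass',c.mean(0),blade(c))
h=cv2.cvtColor(im,cv2.COLOR_RGB2HSV)
# dark brown handle
k=cv2.inRange(h,(0,110,30),(12,255,140))
for c in comps(k,(180,205,232,255),20): print('handle',cv2.contourArea(c),blade(c,z=118))
hs=cv2.cvtColor(sd,cv2.COLOR_RGB2HSV);ks=cv2.inRange(hs,(0,110,20),(12,255,140))
for c in comps(ks,(215,135,260,170),20): print('handle side',c.mean(0)[0],cv2.boundingRect(c))
w=cv2.inRange(h,(0,0,150),(180,70,255))
for c in comps(w,(240,155,345,260),500):
    e=cv2.fitEllipse(cv2.convexHull(c));print('ring',e,onz('top',*e[0],36))
x=cv2.inRange(h,(12,60,150),(25,190,255))
for c in comps(x,(178,203,235,255),100):
    r=cv2.minAreaRect(c);print('box',r,onz('top',*r[0],42),[onz('top',*p,42)[:2].round() for p in cv2.boxPoints(r)])
A=cv2.resize(im[195:260,170:240],None,fx=5.5,fy=5.5,interpolation=2);B=cv2.resize(im[160:255,243:343],None,fx=4,fy=4,interpolation=2)
o=np.zeros((400,790,3),np.uint8);o[:A.shape[0],:A.shape[1]]=A;o[:380,388:788]=B
cv2.imwrite('pics/c0.png',o[:,:,::-1])
E
```

```text
brass [[308.02439024 235.53658537]] (array([507.81504217,  -2.7269844 ]), np.float64(14.940521057583027), np.float64(47.814177750302626), np.float64(9.049797444289501))
brass [[264.05263158 222.71052632]] (array([541.45934858, 111.2895494 ]), np.float64(28.923725515409842), np.float64(46.03273134414326), np.float64(9.031192286270366))
brass [[320.12195122 191.46341463]] (array([621.77913359, -35.61962403]), np.float64(29.19280976571639), np.float64(52.130462280634255), np.float64(9.201445400788987))
brass [[276.675 179.5  ]] (array([654.74068279,  77.52645671]), np.float64(11.946916041083597), np.float64(48.22948813931897), np.float64(8.670261582964185))
handle 257.5 (array([525.55808644, 273.09188719]), np.float64(21.66696097647315), np.float64(66.119644940941), np.float64(26.85198548121204))
handle side [237.94520548 152.64383562] (225, 143, 25, 21)
ring ((291.08782958984375, 207.92124938964844), (91.2738265991211, 93.20904541015625), 2.6349644660949707) [580.98051599  40.6171847   36.        ]
box ((206.0, 228.5), (51.0, 56.0), 90.0) [528.19873739 266.88791969  42.        ] [array([597., 342.]), array([595., 192.]), array([460., 193.]), array([461., 342.])]
```

View pics/c0.png

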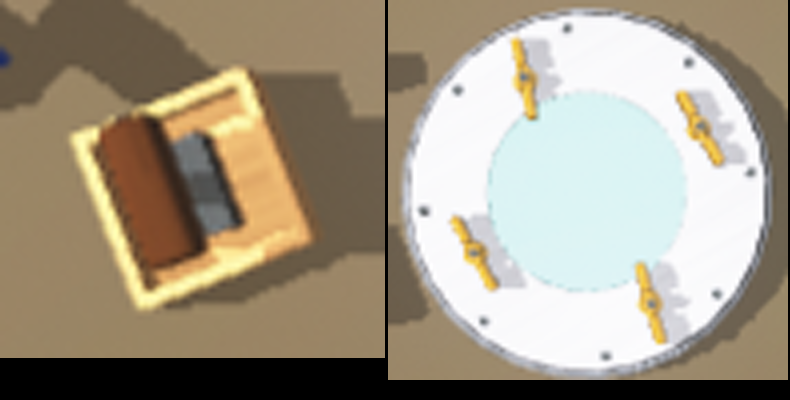

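The crop shows the brown wooden handle with the grey steel fork under it in the light wooden box, so that is the key. Its fork appears shifted towards the camera because of parallax. The nuts check out: they are about 84 mm from the centre and the finished wings lie at 29°. The loose blades have turned 0.24 and 0.29 rad from the spoke.

```bash
cat > go.py <<'E'
import sys
from h import *
from scipy.spatial.transform import Rotation as Ro
def go(x,y,z,yaw):
    s=manip.read_state();R=Ro.from_euler('xyz',s['tcp_rot'],degrees=True)
    d=np.array([x,y,z])-s['tcp_pos']; T=Ro.from_euler('xyz',[180,0,yaw],degrees=True)
    print('lin now',(R.inv().apply(d)/150).round(3),'lin after rot',(T.inv().apply(d)/150).round(3),'rot/8',((R.inv()*T).as_rotvec(degrees=True)/8).round(3),'t',s['clock'].round(2),'gap',s['finger_gap'].round(1),'F',s['ft_force'].round(1),'pos',s['tcp_pos'].round(1),s['tcp_rot'].round(1))
if __name__=='__main__': go(*map(float,sys.argv[1:]))
E
python3 - <<'E'
from go import *
# box corners seen in the crop
C=np.array([onz('top',170+a/5.5,195+b/5.5,42)[:2] for a,b in((72,132),(240,70),(315,240),(145,308))])
print(C.round(),C.mean(0),[np.linalg.norm(C[i]-C[i-1]).round() for i in range(4)],[np.degrees(np.arctan2(*(C[i]-C[i-1])[::-1])).round(1) for i in range(4)])
print('handle two views'); 
o1,d1=ray('top',*proj('top',(525.6,273.1,118)));o2,d2=ray('side',237.9,152.6)
A=np.c_[d1,-d2];t=np.linalg.lstsq(A,o2-o1,rcond=None)[0];print(o1+d1*t[0],o2+d2*t[1])
go(525.6,271.5,170,201.7)
E
```

```text
[[554. 328.]
 [583. 246.]
 [501. 210.]
 [469. 293.]] [526.72878242 269.35987849] [np.float64(92.0), np.float64(87.0), np.float64(90.0), np.float64(88.0)] [np.float64(22.6), np.float64(-70.3), np.float64(-156.3), np.float64(111.3)]
handle two views
[525.61596947 277.57612284  98.83160656] [526.34598695 277.41549832  98.79470638]Traceback (most recent call last):
  File "<stdin>", line 8, in <module>
  File "go.py", line 7, in go
    print('lin now',(R.inv().apply(d)/150).round(3),'lin after rot',(T.inv().apply(d)/150).round(3),'rot/8',((R.inv()*T).as_rotvec(degrees=True)/8).round(3),'t',s['clock'].round(2),'gap',s['finger_gap'].round(1),'F',s['ft_force'].round(1),'pos',s['tcp_pos'].round(1),s['tcp_rot'].round(1))
                                                                                                                                                                 ^^^^^^^^^^^^^^^^
AttributeError: 'float' object has no attribute 'round'
```

```bash
sed -i "s/s\['clock'\].round(2)/round(float(s['clock']),2)/;s/s\['finger_gap'\].round(1)/round(float(s['finger_gap']),1)/" go.py; python3 go.py 526 275.5 170 201.7
```

```text
lin now [-2.76  -0.824  0.404] lin after rot [-1.59  -2.402  0.402] rot/8 [-0.015 -0.005 -4.981] t 0.1 gap 85.1 F [-0.4 -0.4 -0.3] pos [171.2 522.  230.3] [-179.9    0.   161.9]
```

{"api": "drive_tool", "payload": {
  "moves": [
    {"linear": [-0.2, -0.06, 0]},
    {"linear": [-0.26, -0.08, 0]},
    {"linear": [-0.26, -0.08, 0]},
    {"linear": [-0.26, -0.08, 0]},
    {"linear": [-0.26, -0.08, 0]},
    {"linear": [-0.26, -0.08, 0]},
    {"linear": [-0.26, -0.08, 0]},
    {"linear": [-0.26, -0.08, 0]},
    {"linear": [-0.26, -0.08, 0]},
    {"linear": [-0.26, -0.08, 0.1]},
    {"linear": [-0.22, -0.06, 0.3]},
    {"rotation": [0, 0, -0.98]},
    {"rotation": [0, 0, -1]},
    {"rotation": [0, 0, -1]},
    {"rotation": [0, 0, -1]},
    {"rotation": [0, 0, -1]},
    {},
    {}
  ],
  "force": 90
}}

```text
validation failed for argument at $.mo...
```

```bash
python3 go.py 526 275.5 81 201.7; python3 - <<'E'
from h import *
a=viewer.camera('top')[180:270,160:260];b=viewer.camera('side')[90:210,190:310]
o=np.hstack([cv2.resize(a,(400,360)),cv2.resize(b,(360,360))]);cv2.imwrite('pics/g1.png',o[:,:,::-1])
E
```

```text
lin now [-2.76  -0.823  0.997] lin after rot [-1.59  -2.402  0.995] rot/8 [-0.015 -0.005 -4.981] t 0.1 gap 85.1 F [-0.4 -0.4 -0.3] pos [171.2 522.  230.3] [-179.9    0.   161.9]
```

View pics/g1.png

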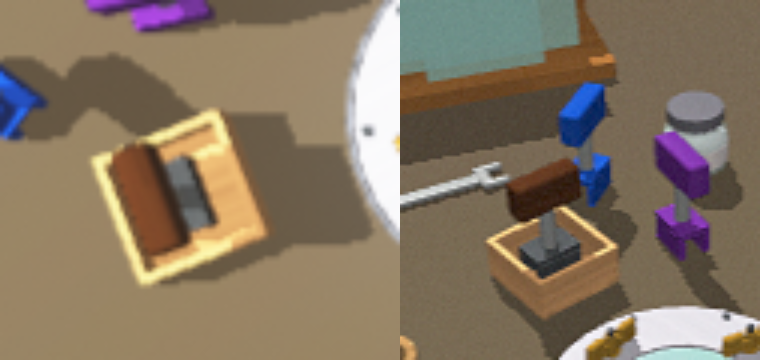

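The move was refused, probably because rows need every field, so the arm has not moved. The picture shows the brown key standing in its box, still untouched. I'll resend with full rows.

{"api": "drive_tool", "payload": {
  "moves": [
    {"linear": [-0.2, -0.06, 0], "rotation": [0, 0, 0], "jaw": -1},
    {"linear": [-0.26, -0.08, 0], "rotation": [0, 0, 0], "jaw": -1},
    {"linear": [-0.26, -0.08, 0], "rotation": [0, 0, 0], "jaw": -1},
    {"linear": [-0.26, -0.08, 0], "rotation": [0, 0, 0], "jaw": -1},
    {"linear": [-0.26, -0.08, 0], "rotation": [0, 0, 0], "jaw": -1},
    {"linear": [-0.26, -0.08, 0], "rotation": [0, 0, 0], "jaw": -1},
    {"linear": [-0.26, -0.08, 0], "rotation": [0, 0, 0], "jaw": -1},
    {"linear": [-0.26, -0.08, 0], "rotation": [0, 0, 0], "jaw": -1},
    {"linear": [-0.26, -0.08, 0], "rotation": [0, 0, 0], "jaw": -1},
    {"linear": [-0.26, -0.08, 0.1], "rotation": [0, 0, 0], "jaw": -1},
    {"linear": [-0.22, -0.06, 0.3], "rotation": [0, 0, 0], "jaw": -1},
    {"linear": [0, 0, 0], "rotation": [0, 0, -0.98], "jaw": -1},
    {"linear": [0, 0, 0], "rotation": [0, 0, -1], "jaw": -1},
    {"linear": [0, 0, 0], "rotation": [0, 0, -1], "jaw": -1},
    {"linear": [0, 0, 0], "rotation": [0, 0, -1], "jaw": -1},
    {"linear": [0, 0, 0], "rotation": [0, 0, -1], "jaw": -1},
    {"linear": [0, 0, 0], "rotation": [0, 0, 0], "jaw": -1},
    {"linear": [0, 0, 0], "rotation": [0, 0, 0], "jaw": -1}
  ],
  "force": 90
}}

```text
clock: 2.0
tcp_pos: [522.1, 276.0, 176.3]
tcp_rot: [180.0, -0.0, -158.5]
ft_force: [1.2, -0.6, 0.1]
finger_gap: 85.3
finger_force: 0.0
```

```bash
python3 go.py 526 275.5 81 201.7
```

```text
lin now [-0.023 -0.013  0.635] lin after rot [-0.023 -0.013  0.635] rot/8 [ 0.    -0.004 -0.023] t 2.0 gap 85.3 F [ 1.2 -0.6  0.1] pos [522.1 276.  176.3] [ 180.    -0.  -158.5]
```

{"api": "drive_tool", "payload": {
  "moves": [
    {"linear": [-0.023, -0.013, 0.1], "rotation": [0, 0, 0], "jaw": -1},
    {"linear": [0, 0, 0.15], "rotation": [0, 0, 0], "jaw": -1},
    {"linear": [0, 0, 0.15], "rotation": [0, 0, 0], "jaw": -1},
    {"linear": [0, 0, 0.15], "rotation": [0, 0, 0], "jaw": -1},
    {"linear": [0, 0, 0.085], "rotation": [0, 0, 0], "jaw": -1},
    {"linear": [0, 0, 0], "rotation": [0, 0, 0], "jaw": 0},
    {"linear": [0, 0, 0], "rotation": [0, 0, 0], "jaw": 1},
    {"linear": [0, 0, 0], "rotation": [0, 0, 0], "jaw": 1},
    {"linear": [0, 0, 0], "rotation": [0, 0, 0], "jaw": 1},
    {"linear": [0, 0, 0], "rotation": [0, 0, 0], "jaw": 1},
    {"linear": [0, 0, 0], "rotation": [0, 0, 0], "jaw": 1},
    {"linear": [0, 0, 0], "rotation": [0, 0, 0], "jaw": 1},
    {"linear": [0, 0, 0], "rotation": [0, 0, 0], "jaw": 1},
    {"linear": [0, 0, 0], "rotation": [0, 0, 0], "jaw": 1}
  ],
  "force": 90
}}

```text
clock: 3.4
tcp_pos: [527.1, 276.4, 82.8]
tcp_rot: [180.0, 0.2, -158.3]
ft_force: [-0.6, 0.7, 6.0]
finger_gap: 23.0
finger_force: 89.0
```

```bash
python3 go.py 507.4 -3 172 195; python3 - <<'E'
from h import *
a=viewer.camera('top')[180:270,160:260];b=viewer.camera('side')[90:210,190:310]
o=np.hstack([cv2.resize(a,(400,360)),cv2.resize(b,(360,360))]);cv2.imwrite('pics/g2.png',o[:,:,::-1])
E
```

```text
lin now [ 0.809 -1.682 -0.598] lin after rot [ 0.609 -1.765 -0.595] rot/8 [0.006 0.022 0.838] t 3.4 gap 23.0 F [-0.6  0.7  6. ] pos [527.1 276.4  82.8] [ 180.     0.2 -158.3]
```

View pics/g2.png

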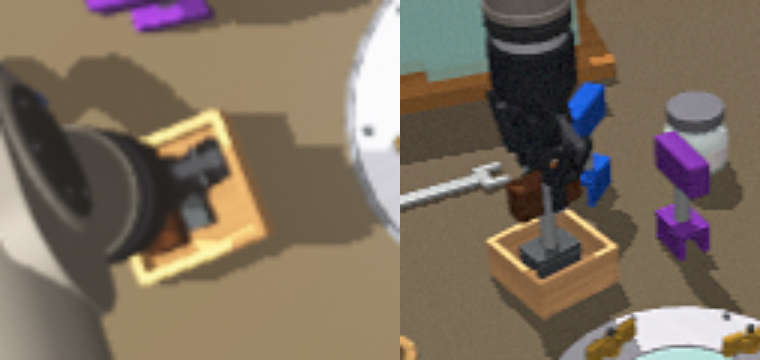

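The key is held by its handle (gap 23 mm, 89 N) and still upright in the box. Next I lift it and carry it over the near nut.

{"api": "drive_tool", "payload": {
  "moves": [
    {"linear": [0, 0, -0.05], "rotation": [0, 0, 0], "jaw": 1},
    {"linear": [0, 0, -0.1], "rotation": [0, 0, 0], "jaw": 1},
    {"linear": [0, 0, -0.15], "rotation": [0, 0, 0], "jaw": 1},
    {"linear": [0, 0, -0.15], "rotation": [0, 0, 0], "jaw": 1},
    {"linear": [0, 0, -0.15], "rotation": [0, 0, 0], "jaw": 1},
    {"linear": [0.08, -0.16, 0], "rotation": [0, 0, 0], "jaw": 1},
    {"linear": [0.09, -0.19, 0], "rotation": [0, 0, 0], "jaw": 1},
    {"linear": [0.09, -0.19, 0], "rotation": [0, 0, 0], "jaw": 1},
    {"linear": [0.09, -0.19, 0], "rotation": [0, 0, 0], "jaw": 1},
    {"linear": [0.09, -0.19, 0], "rotation": [0, 0, 0], "jaw": 1},
    {"linear": [0.09, -0.19, 0], "rotation": [0, 0, 0], "jaw": 1},
    {"linear": [0.09, -0.19, 0], "rotation": [0, 0, 0], "jaw": 1},
    {"linear": [0.09, -0.19, 0], "rotation": [0, 0, 0], "jaw": 1},
    {"linear": [0.1, -0.19, 0], "rotation": [0, 0, 0], "jaw": 1},
    {"linear": [0, 0, 0], "rotation": [0, 0, 0.84], "jaw": 1},
    {"linear": [0, 0, 0], "rotation": [0, 0, 0], "jaw": 1},
    {"linear": [0, 0, 0], "rotation": [0, 0, 0], "jaw": 1}
  ]
}}

```text
clock: 5.2
tcp_pos: [505.5, -2.3, 170.4]
tcp_rot: [179.9, -0.1, -164.8]
ft_force: [-0.2, 0.7, -4.0]
finger_gap: 23.1
finger_force: 88.7
```

```bash
python3 go.py 507.4 -3 116.8 195; python3 - <<'E'
from h import *
b=viewer.camera('side')[120:290,200:370];cv2.imwrite('pics/g3.png',cv2.resize(b,(595,595),interpolation=2)[:,:,::-1])
s=manip.read_state()['tcp_pos']
print('predicted foot',[proj('side',(s[0],s[1],s[2]-76.8))],'nutC',proj('side',(507.4,-3,58)))
E
```

```text
lin now [-0.012 -0.008  0.357] lin after rot [-0.011 -0.008  0.357] rot/8 [ 0.01  -0.014  0.021] t 5.2 gap 23.1 F [-0.2  0.7 -4. ] pos [505.5  -2.3 170.4] [ 1.799e+02 -1.000e-01 -1.648e+02]
predicted foot [(np.float64(258.1712238671588), np.float64(222.64221206838258))] nutC (np.float64(259.71509704922664), np.float64(233.5865457268294))
```

View pics/g3.png

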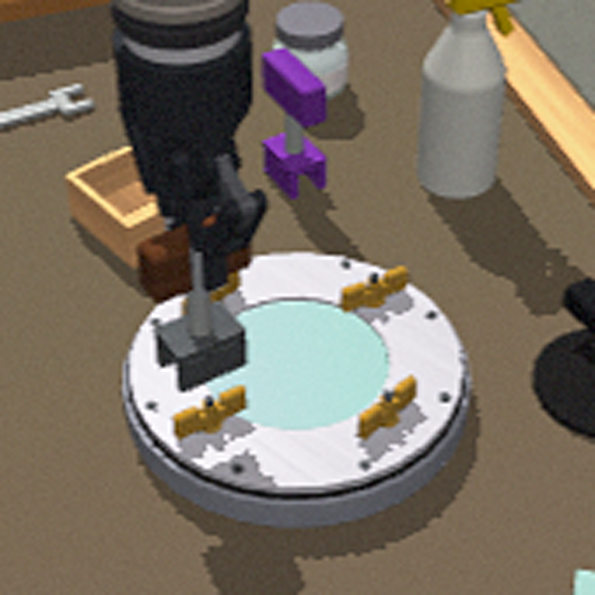

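The key hangs straight. Its foot, at about crop (203,360), sits over the near nut's blade, whose top centre is near (209,400). Both agree with the projections of the gripper pose and the measured nut. Going down.

{"api": "drive_tool", "payload": {
  "moves": [
    {"linear": [-0.012, -0.008, 0.08], "rotation": [0, 0, 0], "jaw": 1},
    {"linear": [0, 0, 0.08], "rotation": [0, 0, 0], "jaw": 1},
    {"linear": [0, 0, 0.06], "rotation": [0, 0, 0], "jaw": 1},
    {"linear": [0, 0, 0.04], "rotation": [0, 0, 0], "jaw": 1},
    {"linear": [0, 0, 0.04], "rotation": [0, 0, 0], "jaw": 1},
    {"linear": [0, 0, 0.04], "rotation": [0, 0, 0], "jaw": 1},
    {"linear": [0, 0, 0.017], "rotation": [0, 0, 0], "jaw": 1},
    {"linear": [0, 0, 0], "rotation": [0, 0, 0], "jaw": 1},
    {"linear": [0, 0, 0], "rotation": [0, 0, 0], "jaw": 1}
  ]
}}

```text
clock: 6.15
tcp_pos: [508.7, -4.2, 118.0]
tcp_rot: [-180.0, 0.0, -165.0]
ft_force: [-0.9, -0.3, -4.2]
finger_gap: 22.9
finger_force: 88.7
```

```bash
python3 go.py 507.4 -3 116.8 150; python3 -c "
from h import *;print(manip.read_state()['torque'])"
```

```text
lin now [0.006 0.01  0.008] lin after rot [0.012 0.002 0.008] rot/8 [1.000e-03 5.000e-03 5.621e+00] t 6.15 gap 22.9 F [-0.9 -0.3 -4.2] pos [508.7  -4.2 118. ] [-180.    0. -165.]
[ 1.58514669e-02  6.34144936e-05 -2.15000695e-02]
```

{"api": "drive_tool", "payload": {
  "moves": [
    {"linear": [0, 0, 0], "rotation": [0, 0, 0.6], "jaw": 1},
    {"linear": [0, 0, 0], "rotation": [0, 0, 0.6], "jaw": 1},
    {"linear": [0, 0, 0], "rotation": [0, 0, 0.6], "jaw": 1},
    {"linear": [0, 0, 0], "rotation": [0, 0, 0.6], "jaw": 1},
    {"linear": [0, 0, 0], "rotation": [0, 0, 0.6], "jaw": 1},
    {"linear": [0, 0, 0], "rotation": [0, 0, 0.6], "jaw": 1},
    {"linear": [0, 0, 0], "rotation": [0, 0, 0.6], "jaw": 1},
    {"linear": [0, 0, 0], "rotation": [0, 0, 0.6], "jaw": 1},
    {"linear": [0, 0, 0], "rotation": [0, 0, 0.6], "jaw": 1},
    {"linear": [0, 0, 0], "rotation": [0, 0, 0.22], "jaw": 1},
    {"linear": [0, 0, 0], "rotation": [0, 0, 0], "jaw": 1},
    {"linear": [0, 0, 0], "rotation": [0, 0, 0], "jaw": 1}
  ]
}}

```text
clock: 7.35
tcp_pos: [508.5, -4.3, 118.0]
tcp_rot: [180.0, 0.0, 150.1]
ft_force: [-0.6, -0.3, -3.1]
finger_gap: 23.1
finger_force: 88.8
```

```bash
python3 go.py 507.4 -3 116.8 150; python3 -c "
from h import *;print(manip.read_state()['torque'])"
```

```text
lin now [0.011 0.004 0.008] lin after rot [0.011 0.004 0.008] rot/8 [0.001 0.003 0.009] t 7.35 gap 23.1 F [-0.6 -0.3 -3.1] pos [508.5  -4.3 118. ] [180.    0.  150.1]
[-0.20321478  0.21747318  0.05103995]
```

{"api": "drive_tool", "payload": {
  "moves": [
    {"linear": [0, 0, 0], "rotation": [0, 0, -0.7], "jaw": 1},
    {"linear": [0, 0, 0], "rotation": [0, 0, -0.7], "jaw": 1},
    {"linear": [0, 0, -0.06], "rotation": [0, 0, 0], "jaw": 1},
    {"linear": [0, 0, -0.1], "rotation": [0, 0, 0], "jaw": 1},
    {"linear": [0, 0, -0.1], "rotation": [0, 0, 0], "jaw": 1},
    {"linear": [0, 0, -0.1], "rotation": [0, 0, 0], "jaw": 1},
    {"linear": [0, 0, 0], "rotation": [0, 0, -0.84], "jaw": 1},
    {"linear": [0, 0, 0], "rotation": [0, 0, -1], "jaw": 1},
    {"linear": [0, 0, 0], "rotation": [0, 0, -1], "jaw": 1},
    {"linear": [0, 0, 0], "rotation": [0, 0, -1], "jaw": 1},
    {"linear": [-0.16, 0.05, 0], "rotation": [0, 0, 0], "jaw": 1},
    {"linear": [-0.18, 0.055, 0], "rotation": [0, 0, 0], "jaw": 1},
    {"linear": [-0.18, 0.055, 0], "rotation": [0, 0, 0], "jaw": 1},
    {"linear": [-0.18, 0.055, 0], "rotation": [0, 0, 0], "jaw": 1},
    {"linear": [-0.18, 0.055, 0], "rotation": [0, 0, 0], "jaw": 1},
    {"linear": [-0.18, 0.055, 0], "rotation": [0, 0, 0], "jaw": 1},
    {"linear": [0, 0, 0], "rotation": [0, 0, 0], "jaw": 1},
    {"linear": [0, 0, 0], "rotation": [0, 0, 0], "jaw": 1}
  ]
}}

```text
clock: 9.15
tcp_pos: [653.9, 77.0, 171.3]
tcp_rot: [-180.0, -0.1, -168.1]
ft_force: [-0.2, -0.3, -4.2]
finger_gap: 22.7
finger_force: 88.7
```

```bash
python3 go.py 655.8 78.6 116.8 192; python3 - <<'E'
from m import *
a=viewer.camera('top');b=viewer.camera('side')
for c in comps(brass(a),(245,165,340,250),10): print('brass',c.mean(0),blade(c))
for c in comps(brass(b),(230,185,340,255),10): print('side',c.mean(0),blade(c,'side',50))
cv2.imwrite('pics/g4.png',np.hstack([cv2.resize(a[150:260,240:345],(400,420)),cv2.resize(b[160:270,230:340],(400,420))])[:,:,::-1])
E
```

```text
lin now [-0.015  0.008  0.364] lin after rot [-0.015  0.008  0.364] rot/8 [-0.001 -0.007 -0.01 ] t 9.15 gap 22.7 F [-0.2 -0.3 -4.2] pos [653.9  77.  171.3] [-1.800e+02 -1.000e-01 -1.681e+02]
brass [[307.97560976 235.53658537]] (array([507.68511243,  -2.51289612]), np.float64(163.3392482657532), np.float64(48.33391827965192), np.float64(9.015856021458683))
brass [[320.2195122 191.6097561]] (array([621.24168467, -35.91090479]), np.float64(29.347364539917066), np.float64(52.7564675657664), np.float64(9.170161674062458))
side [[259.76785714 237.71428571]] (array([504.9288163,  -8.349487 ]), np.float64(162.36791911351096), np.float64(51.92999090990586), np.float64(24.95515260134654))
side [[310.375      236.08333333]] (array([620.28415455, -42.02683363]), np.float64(33.91321058777308), np.float64(57.57940985328995), np.float64(17.0685097236634))
side [[306.58333333 202.4375    ]] (array([654.78289573,  72.71767565]), np.float64(18.844352571721544), np.float64(59.543834810056886), np.float64(22.977736052571522))
side [[260.04545455 203.63636364]] (array([538.91195055, 106.783003  ]), np.float64(36.00570954126198), np.float64(56.85478587286745), np.float64(20.309589151851792))
side [[243.56451613 187.83870968]] (array([508.48283412, 181.00261836]), np.float64(174.40704496908413), np.float64(65.3026776738253), np.float64(38.29903100378635))
```

View pics/g4.png

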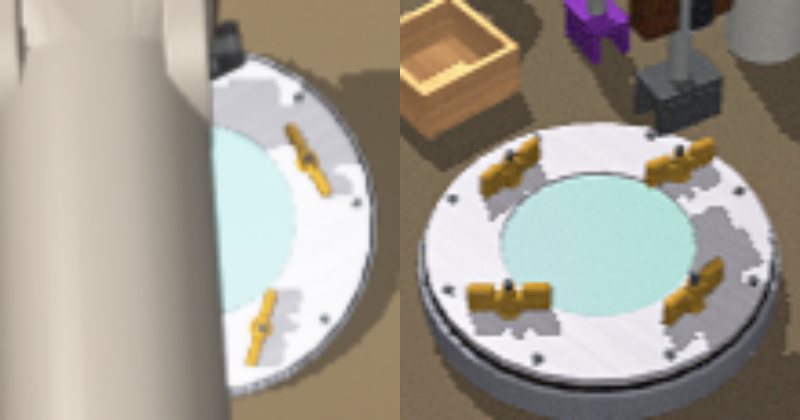

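The near nut's blade now lies at 163.3°, which is a turn of about 0.79 rad (diagonal). The key is clear above the far nut, at about (682,165) in the right half of the picture. Same again there.

{"api": "drive_tool", "payload": {
  "moves": [
    {"linear": [-0.012, 0.008, 0.08], "rotation": [0, 0, 0], "jaw": 1},
    {"linear": [0, 0, 0.08], "rotation": [0, 0, 0], "jaw": 1},
    {"linear": [0, 0, 0.06], "rotation": [0, 0, 0], "jaw": 1},
    {"linear": [0, 0, 0.04], "rotation": [0, 0, 0], "jaw": 1},
    {"linear": [0, 0, 0.04], "rotation": [0, 0, 0], "jaw": 1},
    {"linear": [0, 0, 0.04], "rotation": [0, 0, 0], "jaw": 1},
    {"linear": [0, 0, 0.02], "rotation": [0, 0, 0], "jaw": 1},
    {"linear": [0, 0, 0], "rotation": [0, 0, 0], "jaw": 1},
    {"linear": [0, 0, 0], "rotation": [0, 0, 0], "jaw": 1}
  ]
}}

```text
clock: 10.15
tcp_pos: [655.7, 78.0, 118.0]
tcp_rot: [-180.0, 0.0, -168.1]
ft_force: [0.3, -0.4, -4.5]
finger_gap: 23.2
finger_force: 88.8
```

```bash
python3 go.py 655.8 78.6 116.8 150
```

```text
lin now [-0.002  0.004  0.008] lin after rot [0.001 0.004 0.008] rot/8 [1.000e-03 5.000e-03 5.242e+00] t 10.15 gap 23.2 F [ 0.3 -0.4 -4.5] pos [655.7  78.  118. ] [-180.     0.  -168.1]
```

{"api": "drive_tool", "payload": {
  "moves": [
    {"linear": [0, 0, 0], "rotation": [0, 0, 0.6], "jaw": 1},
    {"linear": [0, 0, 0], "rotation": [0, 0, 0.6], "jaw": 1},
    {"linear": [0, 0, 0], "rotation": [0, 0, 0.6], "jaw": 1},
    {"linear": [0, 0, 0], "rotation": [0, 0, 0.6], "jaw": 1},
    {"linear": [0, 0, 0], "rotation": [0, 0, 0.6], "jaw": 1},
    {"linear": [0, 0, 0], "rotation": [0, 0, 0.6], "jaw": 1},
    {"linear": [0, 0, 0], "rotation": [0, 0, 0.6], "jaw": 1},
    {"linear": [0, 0, 0], "rotation": [0, 0, 0.6], "jaw": 1},
    {"linear": [0, 0, 0], "rotation": [0, 0, 0.44], "jaw": 1},
    {"linear": [0, 0, 0], "rotation": [0, 0, 0], "jaw": 1},
    {"linear": [0, 0, 0], "rotation": [0, 0, 0], "jaw": 1},
    {"linear": [0, 0, 0], "rotation": [0, 0, -0.8], "jaw": 1},
    {"linear": [0, 0, 0], "rotation": [0, 0, -0.8], "jaw": 1},
    {"linear": [0, 0, -0.06], "rotation": [0, 0, 0], "jaw": 1},
    {"linear": [0, 0, -0.1], "rotation": [0, 0, 0], "jaw": 1},
    {"linear": [0, 0, -0.1], "rotation": [0, 0, 0], "jaw": 1},
    {"linear": [0, 0, -0.1], "rotation": [0, 0, 0], "jaw": 1},
    {"linear": [0, 0, 0], "rotation": [0, 0, 0], "jaw": 1}
  ]
}}

```text
clock: 11.95
tcp_pos: [657.7, 78.2, 175.5]
tcp_rot: [179.8, 0.4, 162.7]
ft_force: [0.1, -0.3, -3.2]
finger_gap: 22.6
finger_force: 89.0
```

```bash
python3 go.py 507.9 -3.2 172 163.3
```

```text
lin now [ 0.792 -0.814  0.016] lin after rot [ 0.8   -0.807  0.024] rot/8 [ 0.023  0.046 -0.071] t 11.95 gap 22.6 F [ 0.1 -0.3 -3.2] pos [657.7  78.2 175.5] [179.8   0.4 162.7]
```

{"api": "drive_tool", "payload": {
  "moves": [
    {"linear": [0.1, -0.102, 0], "rotation": [0, 0, -0.07], "jaw": 1},
    {"linear": [0.1, -0.102, 0], "rotation": [0, 0, 0], "jaw": 1},
    {"linear": [0.1, -0.102, 0], "rotation": [0, 0, 0], "jaw": 1},
    {"linear": [0.1, -0.102, 0], "rotation": [0, 0, 0], "jaw": 1},
    {"linear": [0.1, -0.102, 0], "rotation": [0, 0, 0], "jaw": 1},
    {"linear": [0.1, -0.102, 0], "rotation": [0, 0, 0], "jaw": 1},
    {"linear": [0.1, -0.101, 0], "rotation": [0, 0, 0], "jaw": 1},
    {"linear": [0.1, -0.1, 0.01], "rotation": [0, 0, 0], "jaw": 1},
    {"linear": [0, 0, 0], "rotation": [0, 0, 0], "jaw": 1},
    {"linear": [0, 0, 0], "rotation": [0, 0, 0], "jaw": 1}
  ]
}}

```text
clock: 12.95
tcp_pos: [505.3, -4.3, 170.3]
tcp_rot: [179.9, 0.0, 163.3]
ft_force: [0.3, 0.6, -4.1]
finger_gap: 22.9
finger_force: 88.9
```

```bash
python3 go.py 507.9 -3.2 116.8 163.3;  python3 - <<'E'
from m import *
a=viewer.camera('top')
for c in comps(brass(a),(245,165,340,250),10): print('brass',c.mean(0),blade(c))
E
```

```text
lin now [-0.014  0.012  0.357] lin after rot [-0.014  0.012  0.357] rot/8 [ 0.008  0.003 -0.002] t 12.95 gap 22.9 F [ 0.3  0.6 -4.1] pos [505.3  -4.3 170.3] [179.9   0.  163.3]
brass [[264.1025641  222.76923077]] (array([541.57344981, 111.17376521]), np.float64(28.080380013830194), np.float64(46.775184591831874), np.float64(9.547932304708029))
brass [[320.075 191.4  ]] (array([621.62138939, -35.6552538 ]), np.float64(29.08570056501165), np.float64(51.821977227924656), np.float64(9.196880946342791))
brass [[276.76744186 179.34883721]] (array([654.44653111,  77.48554173]), np.float64(162.54110758723985), np.float64(51.47626793379583), np.float64(9.26007069217258))
```

{"api": "drive_tool", "payload": {
  "moves": [
    {"linear": [-0.008, 0.008, 0.08], "rotation": [0, 0, 0], "jaw": 1},
    {"linear": [0, 0, 0.08], "rotation": [0, 0, 0], "jaw": 1},
    {"linear": [0, 0, 0.06], "rotation": [0, 0, 0], "jaw": 1},
    {"linear": [0, 0, 0.04], "rotation": [0, 0, 0], "jaw": 1},
    {"linear": [0, 0, 0.04], "rotation": [0, 0, 0], "jaw": 1},
    {"linear": [0, 0, 0.04], "rotation": [0, 0, 0], "jaw": 1},
    {"linear": [0, 0, 0.017], "rotation": [0, 0, 0], "jaw": 1},
    {"linear": [0, 0, 0], "rotation": [0, 0, 0], "jaw": 1},
    {"linear": [0, 0, 0], "rotation": [0, 0, 0], "jaw": 1}
  ]
}}

```text
clock: 13.9
tcp_pos: [507.2, -3.6, 116.9]
tcp_rot: [180.0, 0.0, 163.4]
ft_force: [0.3, 0.6, -4.1]
finger_gap: 23.0
finger_force: 88.8
```

```bash
python3 go.py 507.9 -3.2 116.8 104.8
```

```text
lin now [-0.004  0.004  0.001] lin after rot [0.001 0.005 0.001] rot/8 [4.000e-03 3.000e-03 7.321e+00] t 13.9 gap 23.0 F [ 0.3  0.6 -4.1] pos [507.2  -3.6 116.9] [180.    0.  163.4]
```

{"api": "drive_tool", "payload": {
  "moves": [
    {"linear": [0, 0, 0], "rotation": [0, 0, 0.6], "jaw": 1},
    {"linear": [0, 0, 0], "rotation": [0, 0, 0.6], "jaw": 1},
    {"linear": [0, 0, 0], "rotation": [0, 0, 0.6], "jaw": 1},
    {"linear": [0, 0, 0], "rotation": [0, 0, 0.6], "jaw": 1},
    {"linear": [0, 0, 0], "rotation": [0, 0, 0.6], "jaw": 1},
    {"linear": [0, 0, 0], "rotation": [0, 0, 0.6], "jaw": 1},
    {"linear": [0, 0, 0], "rotation": [0, 0, 0.6], "jaw": 1},
    {"linear": [0, 0, 0], "rotation": [0, 0, 0.6], "jaw": 1},
    {"linear": [0, 0, 0], "rotation": [0, 0, 0.6], "jaw": 1},
    {"linear": [0, 0, 0], "rotation": [0, 0, 0.6], "jaw": 1},
    {"linear": [0, 0, 0], "rotation": [0, 0, 0.6], "jaw": 1},
    {"linear": [0, 0, 0], "rotation": [0, 0, 0.5], "jaw": 1},
    {"linear": [0, 0, 0], "rotation": [0, 0, 0.22], "jaw": 1},
    {"linear": [0, 0, 0], "rotation": [0, 0, 0], "jaw": 1},
    {"linear": [0, 0, 0], "rotation": [0, 0, 0], "jaw": 1}
  ]
}}

```text
clock: 15.4
tcp_pos: [506.9, -3.9, 116.8]
tcp_rot: [-180.0, 0.0, 104.9]
ft_force: [-1.0, -1.8, -4.1]
finger_gap: 22.7
finger_force: 89.0
```

```bash
python3 go.py 507.9 -3.2 116.8 104.8; python3 -c "
from h import *;print(manip.read_state()['torque'])"
```

```text
lin now [0.003 0.008 0.   ] lin after rot [0.003 0.008 0.   ] rot/8 [-0.     0.002  0.007] t 15.4 gap 22.7 F [-1.  -1.8 -4.1] pos [506.9  -3.9 116.8] [-180.     0.   104.9]
[-0.32702435  0.25544768  0.07320519]
```

{"api": "drive_tool", "payload": {
  "moves": [
    {"linear": [0, 0, 0], "rotation": [0, 0, -0.8], "jaw": 1},
    {"linear": [0, 0, 0], "rotation": [0, 0, -0.8], "jaw": 1},
    {"linear": [0, 0, -0.06], "rotation": [0, 0, 0], "jaw": 1},
    {"linear": [0, 0, -0.1], "rotation": [0, 0, 0], "jaw": 1},
    {"linear": [0, 0, -0.1], "rotation": [0, 0, 0], "jaw": 1},
    {"linear": [0, 0, -0.1], "rotation": [0, 0, 0], "jaw": 1},
    {"linear": [0, 0, 0], "rotation": [0, 0, -0.9], "jaw": 1},
    {"linear": [0, 0, 0], "rotation": [0, 0, -0.9], "jaw": 1},
    {"linear": [0, 0, 0], "rotation": [0, 0, -0.95], "jaw": 1},
    {"linear": [0, 0, 0], "rotation": [0, 0, -0.95], "jaw": 1},
    {"linear": [0, 0, 0], "rotation": [0, 0, -0.95], "jaw": 1},
    {"linear": [0, 0, 0], "rotation": [0, 0, -0.95], "jaw": 1},
    {"linear": [-0.11, 0.118, 0], "rotation": [0, 0, 0], "jaw": 1},
    {"linear": [-0.11, 0.118, 0], "rotation": [0, 0, 0], "jaw": 1},
    {"linear": [-0.11, 0.118, 0], "rotation": [0, 0, 0], "jaw": 1},
    {"linear": [-0.11, 0.118, 0], "rotation": [0, 0, 0], "jaw": 1},
    {"linear": [-0.11, 0.118, 0], "rotation": [0, 0, 0], "jaw": 1},
    {"linear": [-0.11, 0.118, 0], "rotation": [0, 0, 0], "jaw": 1},
    {"linear": [-0.11, 0.118, 0], "rotation": [0, 0, 0], "jaw": 1},
    {"linear": [0, 0, 0], "rotation": [0, 0, 0], "jaw": 1}
  ]
}}

```text
clock: 17.4
tcp_pos: [657.0, 83.7, 170.3]
tcp_rot: [179.8, 0.1, 162.5]
ft_force: [-1.1, 0.4, -4.4]
finger_gap: 23.0
finger_force: 89.0
```

```bash
python3 - <<'E'
from m import *
a=viewer.camera('top')
for c in comps(brass(a),(245,165,340,250),10): print('brass',c.mean(0),blade(c))
E
python3 go.py 655.8 78.2 116.8 162.5
```

```text
brass [[308.         235.39473684]] (array([508.14906984,  -3.01671727]), np.float64(117.9213425159018), np.float64(47.23604558268293), np.float64(9.728600539921429))
brass [[320.35  191.825]] (array([620.83628153, -36.14774894]), np.float64(29.29030634469953), np.float64(51.737994169517236), np.float64(9.249231546700177))
lin now [-0.01  -0.022  0.356] lin after rot [-0.01  -0.022  0.356] rot/8 [ 0.007 -0.001 -0.004] t 17.45 gap 23.1 F [-0.1 -0.4 -5. ] pos [655.3  81.8 170.3] [179.9  -0.  162.5]
```

{"api": "drive_tool", "payload": {
  "moves": [
    {"linear": [0, 0, 0], "rotation": [0, 0, 0], "jaw": 1},
    {"linear": [0, 0, 0.08], "rotation": [0, 0, 0], "jaw": 1},
    {"linear": [0, 0, 0], "rotation": [0, 0, 0], "jaw": 1},
    {"linear": [0, 0, 0], "rotation": [0, 0, 0], "jaw": 1}
  ]
}}

```text
clock: 17.85
tcp_pos: [653.4, 79.3, 157.9]
tcp_rot: [-180.0, -0.1, 162.4]
ft_force: [1.6, 0.8, -3.9]
finger_gap: 23.6
finger_force: 88.9
```

```bash
python3 go.py 655.8 78.2 116.8 162.5
```

```text
lin now [-0.018 -0.002  0.274] lin after rot [-0.018 -0.002  0.274] rot/8 [-0.005 -0.014 -0.017] t 17.85 gap 23.6 F [ 1.6  0.8 -3.9] pos [653.4  79.3 157.9] [-1.800e+02 -1.000e-01  1.624e+02]
```

{"api": "drive_tool", "payload": {
  "moves": [
    {"linear": [-0.012, -0.002, 0.08], "rotation": [0, 0, 0], "jaw": 1},
    {"linear": [0, 0, 0.06], "rotation": [0, 0, 0], "jaw": 1},
    {"linear": [0, 0, 0.04], "rotation": [0, 0, 0], "jaw": 1},
    {"linear": [0, 0, 0.04], "rotation": [0, 0, 0], "jaw": 1},
    {"linear": [0, 0, 0.04], "rotation": [0, 0, 0], "jaw": 1},
    {"linear": [0, 0, 0.014], "rotation": [0, 0, 0], "jaw": 1},
    {"linear": [0, 0, 0], "rotation": [0, 0, 0], "jaw": 1},
    {"linear": [0, 0, 0], "rotation": [0, 0, 0], "jaw": 1}
  ]
}}

```text
clock: 18.65
tcp_pos: [656.4, 78.8, 117.9]
tcp_rot: [180.0, 0.0, 162.4]
ft_force: [0.4, -0.6, -3.9]
finger_gap: 22.9
finger_force: 89.2
```

```bash
python3 go.py 655.8 78.2 116.8 104.8
```

```text
lin now [ 0.002 -0.005  0.007] lin after rot [-0.003 -0.005  0.007] rot/8 [4.000e-03 4.000e-03 7.202e+00] t 18.65 gap 22.9 F [ 0.4 -0.6 -3.9] pos [656.4  78.8 117.9] [180.    0.  162.4]
```

{"api": "drive_tool", "payload": {
  "moves": [
    {"linear": [0, 0, 0], "rotation": [0, 0, 0.6], "jaw": 1},
    {"linear": [0, 0, 0], "rotation": [0, 0, 0.6], "jaw": 1},
    {"linear": [0, 0, 0], "rotation": [0, 0, 0.6], "jaw": 1},
    {"linear": [0, 0, 0], "rotation": [0, 0, 0.6], "jaw": 1},
    {"linear": [0, 0, 0], "rotation": [0, 0, 0.6], "jaw": 1},
    {"linear": [0, 0, 0], "rotation": [0, 0, 0.6], "jaw": 1},
    {"linear": [0, 0, 0], "rotation": [0, 0, 0.6], "jaw": 1},
    {"linear": [0, 0, 0], "rotation": [0, 0, 0.6], "jaw": 1},
    {"linear": [0, 0, 0], "rotation": [0, 0, 0.6], "jaw": 1},
    {"linear": [0, 0, 0], "rotation": [0, 0, 0.6], "jaw": 1},
    {"linear": [0, 0, 0], "rotation": [0, 0, 0.6], "jaw": 1},
    {"linear": [0, 0, 0], "rotation": [0, 0, 0.4], "jaw": 1},
    {"linear": [0, 0, 0], "rotation": [0, 0, 0.18], "jaw": 1},
    {"linear": [0, 0, 0], "rotation": [0, 0, 0], "jaw": 1},
    {"linear": [0, 0, 0], "rotation": [0, 0, 0], "jaw": 1}
  ]
}}

```text
clock: 20.15
tcp_pos: [656.0, 78.1, 117.8]
tcp_rot: [-180.0, 0.0, 105.0]
ft_force: [-1.5, -2.1, -2.7]
finger_gap: 22.9
finger_force: 89.0
```

{"api": "drive_tool", "payload": {
  "moves": [
    {"linear": [0, 0, 0], "rotation": [0, 0, -0.8], "jaw": 1},
    {"linear": [0, 0, 0], "rotation": [0, 0, -0.8], "jaw": 1},
    {"linear": [0, 0, -0.06], "rotation": [0, 0, 0], "jaw": 1},
    {"linear": [0, 0, -0.1], "rotation": [0, 0, 0], "jaw": 1},
    {"linear": [0, 0, -0.1], "rotation": [0, 0, 0], "jaw": 1},
    {"linear": [0, 0, -0.1], "rotation": [0, 0, 0], "jaw": 1},
    {"linear": [0, 0, 0], "rotation": [0, 0, 0], "jaw": 1}
  ]
}}

```text
clock: 20.85
tcp_pos: [658.9, 78.7, 176.3]
tcp_rot: [179.5, 0.2, 117.7]
ft_force: [0.9, -0.7, -3.4]
finger_gap: 23.0
finger_force: 89.1
```

```bash
python3 go.py 526.7 269.4 150 202; python3 - <<'E'
from m import *
for n in('side','top'):
    a=viewer.camera(n)
    if n=='side': cv2.imwrite('pics/g5.png',cv2.resize(a[140:270,220:350],(520,520))[:,:,::-1])
    for c in comps(brass(a),(245,165,340,250),10): print(n,c.mean(0),blade(c,n))
E
```

```text
lin now [ 1.536 -0.19   0.169] lin after rot [0.341 1.509 0.175] rot/8 [  0.029   0.062 -10.533] t 20.85 gap 23.0 F [ 0.9 -0.7 -3.4] pos [658.9  78.7 176.3] [179.5   0.2 117.7]
side [[259.4375 237.875 ]] (array([503.40388952, -16.75193491]), np.float64(112.27188486750532), np.float64(55.6322671349369), np.float64(17.375072334190563))
side [[310.39583333 236.0625    ]] (array([617.28202483, -49.00603303]), np.float64(33.60421461535557), np.float64(57.07305816434813), np.float64(16.83230765284715))
side [[260.         203.55813953]] (array([536.75414785,  98.14291896]), np.float64(35.947482909868825), np.float64(56.3209907648011), np.float64(19.690314121716273))
side [[306.2        202.33333333]] (array([649.68381649,  64.12015677]), np.float64(109.08273509373626), np.float64(57.548520617447856), np.float64(20.614016005321922))
side [[251.4    177.6875]] (array([547.28155059, 208.56035404]), np.float64(74.59440586005614), np.float64(102.4438294622129), np.float64(46.874311888204915))
top [[308.         235.39473684]] (array([508.14906984,  -3.01671727]), np.float64(117.9213425159018), np.float64(47.23604558268293), np.float64(9.728600539921429))
top [[320.2195122 191.6097561]] (array([621.24168467, -35.91090479]), np.float64(29.347364539917066), np.float64(52.7564675657664), np.float64(9.170161674062458))
```

View pics/g5.png

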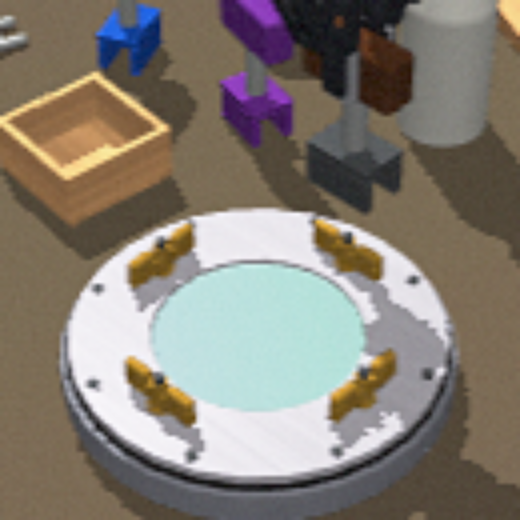

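All four wings look along the rim; in the crop the loose pair are at (347,250) and (160,393). The key is lifted clear. I'll return it to the box and recheck the far nut from the top on the way.

{"api": "drive_tool", "payload": {
  "moves": [
    {"linear": [0.15, -0.02, -0.05], "rotation": [0, 0, 0], "jaw": 1},
    {"linear": [0.2, -0.025, -0.05], "rotation": [0, 0, 0], "jaw": 1},
    {"linear": [0.2, -0.025, 0], "rotation": [0, 0, 0], "jaw": 1},
    {"linear": [0.2, -0.025, 0], "rotation": [0, 0, 0], "jaw": 1},
    {"linear": [0.2, -0.025, 0], "rotation": [0, 0, 0], "jaw": 1},
    {"linear": [0.2, -0.025, 0], "rotation": [0, 0, 0], "jaw": 1},
    {"linear": [0.2, -0.025, 0], "rotation": [0, 0, 0], "jaw": 1},
    {"linear": [0.18, -0.02, 0], "rotation": [0, 0, 0], "jaw": 1},
    {"linear": [0, 0, 0], "rotation": [0, 0, -0.96], "jaw": 1},
    {"linear": [0, 0, 0], "rotation": [0, 0, -0.96], "jaw": 1},
    {"linear": [0, 0, 0], "rotation": [0, 0, -0.96], "jaw": 1},
    {"linear": [0, 0, 0], "rotation": [0, 0, -0.96], "jaw": 1},
    {"linear": [0, 0, 0], "rotation": [0, 0, -0.96], "jaw": 1},
    {"linear": [0, 0, 0], "rotation": [0, 0, -0.96], "jaw": 1},
    {"linear": [0, 0, 0], "rotation": [0, 0, -0.96], "jaw": 1},
    {"linear": [0, 0, 0], "rotation": [0, 0, -0.96], "jaw": 1},
    {"linear": [0, 0, 0], "rotation": [0, 0, -0.96], "jaw": 1},
    {"linear": [0, 0, 0], "rotation": [0, 0, -0.96], "jaw": 1},
    {"linear": [0, 0, 0], "rotation": [0, 0, -0.93], "jaw": 1},
    {"linear": [0, 0, 0], "rotation": [0, 0, 0], "jaw": 1}
  ]
}}

```text
clock: 22.95
tcp_pos: [523.4, 268.2, 185.7]
tcp_rot: [180.0, -0.1, -158.0]
ft_force: [-0.8, -0.6, -4.2]
finger_gap: 23.1
finger_force: 89.1
```

```bash
python3 - <<'E'
from m import *
a=viewer.camera('top'); viewer.camera('side')
for c in comps(brass(a),(245,165,340,250),10): print(c.mean(0),blade(c))
E
python3 go.py 526.7 269.4 130 202
```

```text
[[308.24324324 235.27027027]] (array([508.13774142,  -2.95380386]), np.float64(118.08880742376319), np.float64(44.88948296127427), np.float64(9.689914483312775))
[[263.94871795 222.51282051]] (array([542.38409817, 111.71331085]), np.float64(28.85525909892064), np.float64(46.74924880064295), np.float64(9.490460769235161))
[[320.12195122 191.46341463]] (array([621.77913359, -35.61962403]), np.float64(29.19280976571639), np.float64(52.130462280634255), np.float64(9.201445400788987))
[[276.875 179.45 ]] (array([654.55245173,  77.50011393]), np.float64(118.01046542092162), np.float64(50.48482062464584), np.float64(9.820995040767503))
lin now [-0.022 -0.001  0.373] lin after rot [-0.022 -0.001  0.373] rot/8 [-0.001 -0.008 -0.022] t 23.05 gap 22.7 F [-0.1 -0.6 -5. ] pos [523.6 268.3 186. ] [-1.800e+02 -1.000e-01 -1.582e+02]
```

```bash
python3 - <<'E'
from h import *
C=np.array([onz('side',220+a/4,140+b/4,42)[:2] for a,b in((-2,122),(97,72),(170,128),(68,180))])
print(C.round(),C.mean(0),[np.linalg.norm(C[i]-C[i-1]).round() for i in range(4)])
E
```

```text
[[470. 289.]
 [552. 325.]
 [585. 242.]
 [502. 209.]] [527.49371556 266.33891234] [np.float64(86.0), np.float64(90.0), np.float64(89.0), np.float64(89.0)]
```

{"api": "drive_tool", "payload": {
  "moves": [
    {"linear": [-0.016, 0, 0.1], "rotation": [0, 0, 0], "jaw": 1},
    {"linear": [0, 0, 0.1], "rotation": [0, 0, 0], "jaw": 1},
    {"linear": [0, 0, 0.1], "rotation": [0, 0, 0], "jaw": 1},
    {"linear": [0, 0, 0], "rotation": [0, 0, 0], "jaw": 1},
    {"linear": [0, 0, 0], "rotation": [0, 0, 0], "jaw": 1}
  ]
}}

```text
clock: 23.55
tcp_pos: [526.0, 269.5, 141.5]
tcp_rot: [-180.0, -0.0, -158.1]
ft_force: [0.4, 0.7, -4.0]
finger_gap: 22.7
finger_force: 89.0
```

```bash
python3 go.py 526.7 269.4 83 202
```

```text
lin now [-0.004 -0.002  0.39 ] lin after rot [-0.004 -0.002  0.39 ] rot/8 [-0.002 -0.005 -0.007] t 23.55 gap 22.7 F [ 0.4  0.7 -4. ] pos [526.  269.5 141.5] [-180.    -0.  -158.1]
```

{"api": "drive_tool", "payload": {
  "moves": [
    {"linear": [0, -0.012, 0.1], "rotation": [0, 0, 0], "jaw": 1},
    {"linear": [0, 0, 0.1], "rotation": [0, 0, 0], "jaw": 1},
    {"linear": [0, 0, 0.08], "rotation": [0, 0, 0], "jaw": 1},
    {"linear": [0, 0, 0.05], "rotation": [0, 0, 0], "jaw": 1},
    {"linear": [0, 0, 0.03], "rotation": [0, 0, 0], "jaw": 1},
    {"linear": [0, 0, 0.015], "rotation": [0, 0, 0], "jaw": 1},
    {"linear": [0, 0, 0], "rotation": [0, 0, 0], "jaw": 1},
    {"linear": [0, 0, 0], "rotation": [0, 0, 0], "jaw": 1}
  ]
}}

```text
clock: 24.35
tcp_pos: [527.3, 268.1, 85.9]
tcp_rot: [180.0, 0.1, -158.0]
ft_force: [0.5, 0.0, -3.5]
finger_gap: 23.7
finger_force: 89.2
```

```bash
python3 go.py 527 268 83 202; python3 - <<'E'
from h import *
a=viewer.camera('top')[180:270,160:260];b=viewer.camera('side')[110:210,200:300]
o=np.hstack([cv2.resize(a,(400,360)),cv2.resize(b,(360,360))]);cv2.imwrite('pics/g6.png',o[:,:,::-1])
E
```

```text
lin now [0.002 0.    0.019] lin after rot [0.002 0.    0.019] rot/8 [0.001 0.009 0.002] t 24.35 gap 23.7 F [ 0.5  0.  -3.5] pos [527.3 268.1  85.9] [ 1.80e+02  1.00e-01 -1.58e+02]
```

View pics/g6.png

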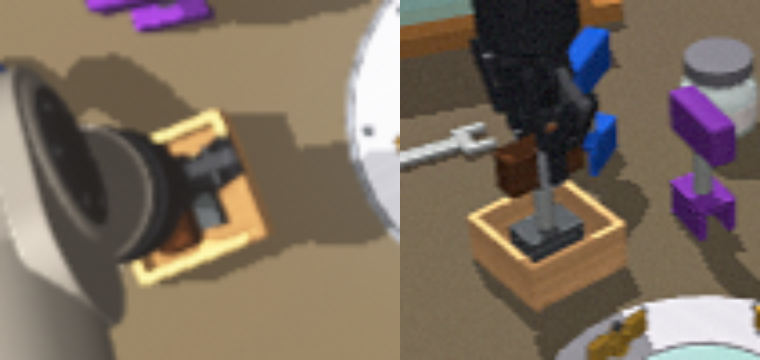

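The foot is central in the box, at about (547,235) in the right-hand view and roughly 3 mm above the floor. I'll lower it, release, and back off straight up.

{"api": "drive_tool", "payload": {
  "moves": [
    {"linear": [0, 0, 0.01], "rotation": [0, 0, 0], "jaw": 1},
    {"linear": [0, 0, 0.008], "rotation": [0, 0, 0], "jaw": 1},
    {"linear": [0, 0, 0], "rotation": [0, 0, 0], "jaw": 1},
    {"linear": [0, 0, 0], "rotation": [0, 0, 0], "jaw": 1}
  ]
}}

```text
clock: 24.85
tcp_pos: [527.0, 268.0, 82.8]
tcp_rot: [180.0, 0.0, -158.0]
ft_force: [0.1, 0.5, -3.3]
finger_gap: 22.8
finger_force: 89.3
```

{"api": "drive_tool", "payload": {
  "moves": [
    {"linear": [0, 0, 0], "rotation": [0, 0, 0], "jaw": 0.2},
    {"linear": [0, 0, 0], "rotation": [0, 0, 0], "jaw": 0},
    {"linear": [0, 0, 0], "rotation": [0, 0, 0], "jaw": -0.5},
    {"linear": [0, 0, 0], "rotation": [0, 0, 0], "jaw": -1},
    {"linear": [0, 0, 0], "rotation": [0, 0, 0], "jaw": -1},
    {"linear": [0, 0, 0], "rotation": [0, 0, 0], "jaw": -1},
    {"linear": [0, 0, 0], "rotation": [0, 0, 0], "jaw": -1},
    {"linear": [0, 0, 0], "rotation": [0, 0, 0], "jaw": -1},
    {"linear": [0, 0, -0.08], "rotation": [0, 0, 0], "jaw": -1},
    {"linear": [0, 0, -0.15], "rotation": [0, 0, 0], "jaw": -1},
    {"linear": [0, 0, -0.2], "rotation": [0, 0, 0], "jaw": -1},
    {"linear": [0, 0, -0.2], "rotation": [0, 0, 0], "jaw": -1},
    {"linear": [0, 0, -0.2], "rotation": [0, 0, 0], "jaw": -1},
    {"linear": [0.25, 0, 0], "rotation": [0, 0, 0], "jaw": -1},
    {"linear": [0.25, 0, 0], "rotation": [0, 0, 0], "jaw": -1},
    {"linear": [0.25, 0, 0], "rotation": [0, 0, 0], "jaw": -1},
    {"linear": [0.25, 0, 0], "rotation": [0, 0, 0], "jaw": -1},
    {"linear": [0, 0, 0], "rotation": [0, 0, 0], "jaw": -1},
    {"linear": [0, 0, 0], "rotation": [0, 0, 0], "jaw": -1}
  ]
}}

```text
clock: 26.75
tcp_pos: [387.8, 211.8, 208.3]
tcp_rot: [179.9, 0.1, -158.0]
ft_force: [-0.2, 0.1, 0.1]
finger_gap: 85.2
finger_force: 0.0
```

```bash
python3 - <<'E'
from m import *
A=viewer.camera('top');a=A[155:260,170:345];b=viewer.camera('side')[110:260,200:340]
o=np.hstack([cv2.resize(a,(435,261)),cv2.resize(b,(364,390))[:261]]) 
cv2.imwrite('pics/g7.png',o[:,:,::-1])
h=cv2.cvtColor(A,cv2.COLOR_RGB2HSV);k=cv2.inRange(h,(0,110,30),(12,255,140))
for c in comps(k,(180,205,232,255),20): print('handle',blade(c,z=118))
for c in comps(brass(A),(245,165,340,250),10): print(c.mean(0),blade(c)[1])
print(manip.read_state()['clock'])
E
```

```text
handle (array([525.82806421, 264.3770289 ]), np.float64(21.079499024162487), np.float64(66.6429378670259), np.float64(25.129297845105707))
[[308.         235.42105263]] 117.58998301798238
[[264.07894737 222.71052632]] 29.083472328455372
[[320.12195122 191.46341463]] 29.19280976571639
[[276.875 179.45 ]] 118.01046542092162
26.85
```

View pics/g7.png

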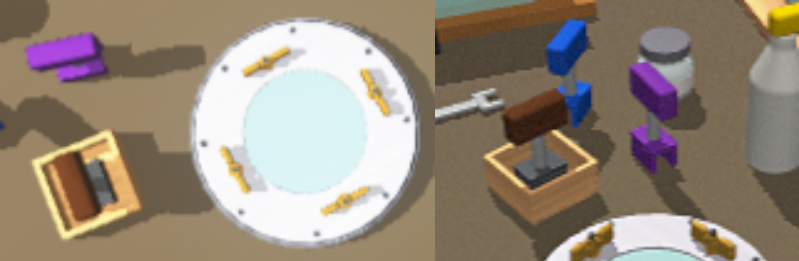

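The key stands upright in the middle of its box, about (90,180) in the left view. All four wings lie along the rim.

```bash
python3 -c "
from cell import manip;print(manip.sign_off())"
```

```text
the job is handed in; nothing more can be done
None
```

The job is handed in at about 27 s: both loose nuts were tightened in two crosswise passes and measure within about a degree of along the rim, and the key stands upright within a few mm of the middle of its box. The sign-off gave no verdict.

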